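# Load the bench mixer's adapters

### The arm

A 7-joint arm with a two-finger parallel gripper is mounted at the origin on the work surface; the furniture and walls round the work are solid. World frame = base frame: x ahead of the robot, y to its left, z up, the work surface at z = 0. Lengths are in m, angles in rad, forces in N, time in s.
With the tool pointing down it reaches from about 0.35 to 0.9 m from the base axis. Payload 8.1 kg.
Tool frame: the origin (TCP) lies at the very end of the fingers, on their centre line; the grasp point (between the pads) lies 19 mm behind it; z points along the fingers, y is the line along which they close (so a half turn about z gives the same grasp; the last joint's range is limited). The gripper opens to 92 mm and grips with 3 to 60 N. Pads are 19 mm wide; open, the fingers measure 130 mm over their backs; the gripper's body (75 mm by 190 mm) begins 47 mm behind the grasp point.
Start: joints at [1.085, 0.434, 0.025, 1.573, -0.012, 1.134, -0.075], TCP at [0.233, -0.58, 0.227] pointing down, gripper open.
Joint ranges: [-2.62, 2.62], [-0.44, 2.09], [-1.27, 1.32], [0.08, 2.57], [-1.32, 4.46], [0.12, 2], [-2.74, 2.74]. Speed limits (rad/s): [2.22, 2.22, 3.01, 3.01, 3.14, 3.14, 3.14].

### API

Orientations are given as a rotation vector (axis times angle).
In Python, from cell import arm gives the robot as it stands.
- The arm moves only by the shell command python3 -m pendant 'ROWS' [FORCE]. ROWS is a JSON object of lists of equal length, an entry for each row: "slide": the shift along the tool's x, y, z in units of 0.3 m (1.0 is 0.3 m), a list of three; "dr": the turn, a rotation vector about the tool's x, y, z in units of 0.12 rad (1.0 is 0.12 rad), a list of three; "claw": the opening, from 0 (shut) to 1 (fully open). In form: {"slide": [[tx, ty, tz], ...], "dr": [[ax, ay, az], ...], "claw": [claw, ...]}. A call has 1 to 10 rows; each row shifts and turns the commanded pose from where the row before left it, along the tool's axes as they then stand; what a row does not reach is not made up. A row lasts 1/10 s, in which the tool goes at most 50 mm and 8.59 degrees, less where a joint would pass 70% of its speed; a pose out of reach is approached as far as the arm can. A call with a number of a shift or a turn outside -1 to 1 is refused whole. A call with a gripper value outside its range is refused whole. The fingers move at their own pace and stop on an object; FORCE is the grip in N (left out, the last holds). Time passes only in rows, so rows that do not move let the fingers close. It gives the time, the measured TCP pose, the force, the opening and the grip force at its end, in the units of the state.
- arm.observe(): the state, without advancing time (a new reading comes with each control period).
- arm.get_image(name): name is "scene" or "top" or "wrist"; returns the picture (384x512x3 uint8, red, green, blue); there is no depth.
- arm.calibration(name): a dict with "K" (3x3 intrinsics, pixels), "xyz" and "orientation" of the camera in the world. Camera axes: x right, y up, looking along -z (the intrinsics and any distortion apply to the point x, -y, -z); pixel columns grow to the right and rows downward; lengths in m; the calibration is good to about 2 mm. The wrist camera is an equidistant fisheye: a pixel r from the principal point sees the ray r / f radians off the axis. A picture is of the moment at which its call begins: read the wrist's pose just before it. calibration takes no time and is no camera call; for the wrist camera it gives the pose at the moment of the call.
- arm.sign_off(): hands the job in; it is judged then, once.
The state is a dict: "clock": time; "joints": joint angles; "dq": joint speeds; "joint_efforts": joint torques, N m; "position": TCP position; "ee_rot": TCP orientation; "force": force on the tool from outside, world axes, zero at the start; "ft_torque": the same for the moment, N m; "width": opening from 0.0 (shut) to 1.0 (fully open); "gripper_force": force on a finger pad.
Only numpy, scipy, OpenCV 4.12 (cv2) and the standard library are available. Lean on these libraries where they do the work, as an engineer would, in place of code of your own. Each camera call takes 0.05 s, during which the arm holds its last target. There are 200 camera calls.

### The job

Load the bench mixer for the next run: stand each dropper bottle and each coloured-cap vial upright, fully down, in its own adapter on the mixer - bottles in the wide adapters, vials in the narrow ones, and each in the adapter of its own colour (the glass colour of a bottle, the cap colour of a vial). Keep them upright on the way and set them down rather than dropping them in, and leave the white-capped vial where it stands.

Things in the scene. Friction and masses are not known exactly. Their poses are not given: they have to be found in the camera images.
- vial_blue: Clear glass specimen vial with a blue snap cap and pale contents, standing upright. Glass 24 mm in diameter to 46 mm up, cap 27 mm in diameter from 46 to 56 mm; about 20 g. Origin: centre of its underside; z up along its axis. Grip it from above across glass or cap, fingertips about 25 mm up. It is to be loaded.
- vial_green: Clear glass specimen vial with a green snap cap and pale contents, standing upright. Glass 24 mm in diameter to 46 mm up, cap 27 mm in diameter from 46 to 56 mm; about 20 g. Origin: centre of its underside; z up along its axis. Grip it from above across glass or cap, fingertips about 25 mm up. It is to be loaded.
- bottle_blue: Dropper bottle of dark blue glass with a black dropper cap, standing upright. Glass body 33 mm in diameter, full width to 41 mm up, shoulder from there to 60 mm, black cap and bulb 20 mm wide from 60 to 96 mm up; about 60 g. Origin: centre of its underside; z up along its axis. Grip it from above across the body, fingertips about 24 mm up. It is to be loaded.
- bottle_amber: Dropper bottle of amber brown glass with a black dropper cap, standing upright. Glass body 33 mm in diameter, full width to 41 mm up, shoulder from there to 60 mm, black cap and bulb 20 mm wide from 60 to 96 mm up; about 60 g. Origin: centre of its underside; z up along its axis. Grip it from above across the body, fingertips about 24 mm up. It is to be loaded.
- vial_white: Clear glass specimen vial with a white snap cap and pale contents, standing upright. Glass 24 mm in diameter to 46 mm up, cap 27 mm in diameter from 46 to 56 mm; about 20 g. Origin: centre of its underside; z up along its axis. It is not to be loaded; it stays where it stands.
- adapter_vial_blue: Fixed round adapter cup, blue anodised with a bright metal rim round its mouth; one of four in a row on the mixer, in any order. Narrow, for a vial. Origin: centre of its underside, 50 mm above the bench; z up. Outer diameter 47 mm, 32 mm high; bore 30 mm in diameter, flaring to 40 mm over its top 7 mm, 22 mm deep: its floor, where the vessel stands, is 10 mm above the origin.
- adapter_vial_green: Fixed round adapter cup, green anodised with a bright metal rim round its mouth; one of four in a row on the mixer, in any order. Narrow, for a vial. Origin: centre of its underside, 50 mm above the bench; z up. Outer diameter 47 mm, 32 mm high; bore 30 mm in diameter, flaring to 40 mm over its top 7 mm, 22 mm deep: its floor, where the vessel stands, is 10 mm above the origin.
- adapter_bottle_blue: Fixed round adapter cup, blue anodised with a bright metal rim round its mouth; one of four in a row on the mixer, in any order. Wide, for a dropper bottle. Origin: centre of its underside, 50 mm above the bench; z up. Outer diameter 59 mm, 32 mm high; bore 39 mm in diameter, flaring to 49 mm over its top 7 mm, 22 mm deep: its floor, where the vessel stands, is 10 mm above the origin.
- adapter_bottle_amber: Fixed round adapter cup, amber (orange) anodised with a bright metal rim round its mouth; one of four in a row on the mixer, in any order. Wide, for a dropper bottle. Origin: centre of its underside, 50 mm above the bench; z up. Outer diameter 59 mm, 32 mm high; bore 39 mm in diameter, flaring to 49 mm over its top 7 mm, 22 mm deep: its floor, where the vessel stands, is 10 mm above the origin.
- mixer: White bench mixer, fixed, 300 mm wide (its y) and 130 mm deep (its x, -70 to +60 mm), with a sloped grey control panel in front (-x) and an aluminium deck 50 mm above the bench. Origin: on the bench; z up. The four adapters stand on the deck in a row along its y axis, at x = +12 mm, y = -102, -34, +34 and +102 mm.
There are look-alikes about, which are no part of the job. Of the things that look like the vial_blue, take the one that is nearest to the robot's base at the start.

How it is judged:
By the outcome, as a careful person would: the job done as asked, in the order asked, and still so for the second after the job is handed in, with the robot touching nothing.
It also fails if it takes over 102 s, if anything falls off the work surface, if the arm or the gripper's body presses on something with over 40 N, if the wrist force passes 120 N, or if a joint passes its speed limit or range.

## Working session

There is one attempt and no reset: what is moved stays moved. The work goes in short steps, Python scripts to look and compute and a shell command to move; the robot and the scene stay as the last step left them, time stands still between calls to the robot, and variables do not carry over. Pictures are saved under pics/ and viewed, at most 14 in all, crops included, and the job is handed in when it is done.

```bash
mkdir -p pics; ls
python3 - <<'E'
from cell import arm
import cv2
s=arm.observe(); print({k:s[k] for k in('clock','position','ee_rot','width')})
for n in('scene','top','wrist'):
    c=arm.calibration(n); print(n,c)
    cv2.imwrite(f'pics/{n}0.png',arm.get_image(n)[:,:,::-1])
E
```

```text
pics
{'clock': 0.0, 'position': array([ 0.23316141, -0.57931313,  0.22594181]), 'ee_rot': array([-3.08275003e+00, -5.97171681e-01,  7.75843227e-04]), 'width': 0.9998107252912564}
scene {'K': array([[468.43869121,   0.        , 258.98985876],
       [  0.        , 468.43869121, 194.38843945],
       [  0.        ,   0.        ,   1.        ]]), 'xyz': array([0.20031041, 0.53759614, 0.90624775]), 'orientation': array([ 0.24461835, -0.8833529 , -2.47473302])}
top {'K': array([[469.0389428 ,   0.        , 258.5924566 ],
       [  0.        , 469.0389428 , 192.73564989],
       [  0.        ,   0.        ,   1.        ]]), 'xyz': array([ 0.431109  , -0.03791351,  1.02247732]), 'orientation': array([ 0.08914652, -0.09056573, -1.59121166])}
wrist {'K': array([[297.31863964,   0.        , 253.39055389],
       [  0.        , 297.31863964, 186.17532148],
       [  0.        ,   0.        ,   1.        ]]), 'xyz': array([ 0.29789283, -0.55530834,  0.38300302]), 'orientation': array([-0.22895095,  0.15511192, -1.18107013])}
```

View pics/top0.png

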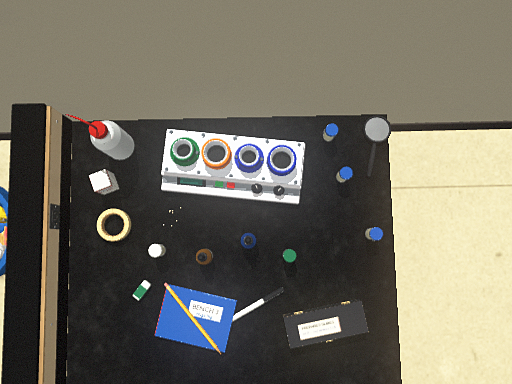

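View pics/scene0.png

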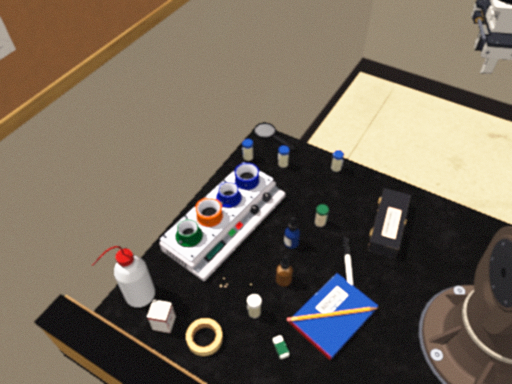

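```bash
cat > h.py <<'E'
import numpy as np, cv2
from scipy.spatial.transform import Rotation as R
from cell import arm
def ray(c,uv,fish=False):
    K=c['K']; x=(uv[0]-K[0,2])/K[0,0]; y=(uv[1]-K[1,2])/K[1,1]
    if fish:
        r=np.hypot(x,y); s=np.sin(r)/r if r>1e-9 else 1; d=np.array([x*s,-y*s,-np.cos(r)])
    else: d=np.array([x,-y,-1.])
    return np.array(c['xyz']),R.from_rotvec(c['orientation']).apply(d)
def plane(c,uv,z,fish=False):
    o,d=ray(c,uv,fish); return o+d*(z-o[2])/d[2]
def proj(c,p,fish=False):
    q=R.from_rotvec(c['orientation']).inv().apply(np.array(p)-c['xyz']); x,y,z=q[0],-q[1],-q[2]
    K=c['K']
    if fish:
        n=np.hypot(x,y); t=np.arctan2(n,z); x,y,z=x/n*t,y/n*t,1
    return np.array([K[0,0]*x/z+K[0,2],K[1,1]*y/z+K[1,2]])
def blobs(img,lo,hi,amin=25):
    hsv=cv2.cvtColor(img,cv2.COLOR_RGB2HSV); m=cv2.inRange(hsv,np.array(lo),np.array(hi))
    n,l,s,c=cv2.connectedComponentsWithStats(m)
    return [(c[i].round(1),s[i][:5]) for i in range(1,n) if s[i][4]>=amin]
E
python3 - <<'E'
from h import *
for n in('top','scene'):
    im=cv2.imread(f'pics/{n}0.png')[:,:,::-1].copy(); c=arm.calibration(n)
    for k,lo,hi in(('blue',(100,120,50),(128,255,255)),('green',(60,100,40),(95,255,255)),('amber',(5,120,50),(18,255,255))):
        for b,s in blobs(im,lo,hi): 
            print(n,k,b,s,plane(c,b,.05).round(3))
im=cv2.imread('pics/top0.png')
cv2.imwrite('pics/c1.png',cv2.resize(im[120:280,140:340],None,fx=4,fy=4,interpolation=cv2.INTER_CUBIC)[:600])
E
```

```text
top blue [331.4 129.3] [326 123  12  13 131] [ 0.674 -0.197  0.05 ]
top blue [249. 159.] [235 144  29  29 230] [ 0.614 -0.021  0.05 ]
top blue [281.  162.3] [267 145  29  31 201] [ 0.606 -0.089  0.05 ]
top blue [346.  172.4] [340 166  13  13 134] [ 0.581 -0.224  0.05 ]
top blue [  3.9 199.7] [  0 187   9  30 176] [0.54  0.491 0.05 ]
top blue [  2.5 226.3] [  0 223   8  10  48] [0.484 0.492 0.05 ]
top blue [376.  233.2] [370 227  13  13 132] [ 0.453 -0.281  0.05 ]
top blue [248.  240.3] [241 233  15  16 120] [ 0.444 -0.016  0.05 ]
top blue [  2.9 262.8] [  0 249   7  27 126] [0.41  0.488 0.05 ]
top blue [210.6 313.1] [ 169  284   68   69 1460] [0.299 0.063 0.05 ]
top blue [178.5 324.9] [ 155  290   61   61 1514] [0.277 0.128 0.05 ]
top green [184.7 152.2] [170 138  29  28 191] [0.632 0.114 0.05 ]
top green [188.1 182.1] [180 180  18   4  30] [0.568 0.107 0.05 ]
top green [218.6 183.7] [215 181   8   6  39] [0.563 0.043 0.05 ]
top green [289.4 255.4] [283 249  13  14 142] [ 0.411 -0.1    0.05 ]
top green [139.6 291.5] [133 284  14  15 103] [0.345 0.207 0.05 ]
top amber [ 47.9 129.7] [ 
[... 1264 characters left out ...]
2  0.05 ]
scene green [189.3 238.4] [176 228  26  19 278] [0.627 0.12  0.05 ]
scene green [231.8 232.2] [229 229   7   7  33] [0.556 0.059 0.05 ]
scene green [214.6 250.4] [207 242  17  18 105] [0.562 0.118 0.05 ]
scene green [281.2 347.7] [274 341  15  14 123] [0.335 0.232 0.05 ]
scene amber [64.5 46.6] [    0     0   189   141 12936] [ 1.404 -0.274  0.05 ]
scene amber [208.5 216. ] [194 197  29  30 337] [0.626 0.048 0.05 ]
scene amber [283.3 275.5] [276 264  17  22 277] [0.405 0.096 0.05 ]
scene amber [139.8 342.7] [ 65 296 141  88 707] [0.568 0.359 0.05 ]
scene amber [202.7 332.8] [191 323  26  25 195] [0.478 0.282 0.05 ]
scene amber [ 83.7 361.2] [ 44 329  79  55 690] [0.634 0.438 0.05 ]
```

View pics/c1.png

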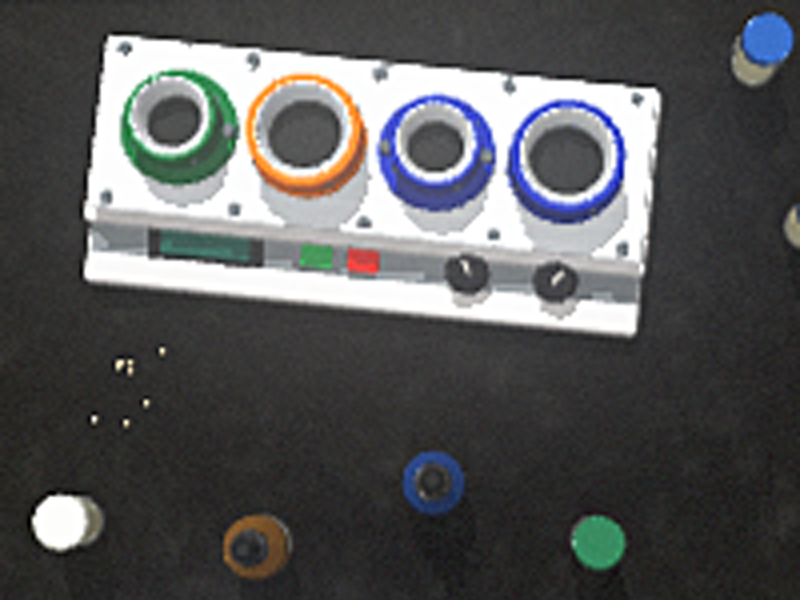

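```bash
cat >> h.py <<'E'
def go(t,yaw=None,s=None):
    """remaining shift to world t in tool axes, units of 0.3 m; and turn in units of .12"""
    s=s or arm.observe(); r=R.from_rotvec(s['ee_rot']); Y=r.as_matrix()[:,1]
    out=(r.inv().apply(np.array(t)-s['position'])/.3).round(3)
    print('t',round(s['clock'],2),'pos',s['position'].round(4),'slide',out,'yawY',np.degrees(np.arctan2(Y[1],Y[0])).round(2),end=' ')
    if yaw is not None:
        T=np.array([[np.sin(yaw),np.cos(yaw),0],[-np.cos(yaw),np.sin(yaw),0],[0,0,-1]]).T
        T=np.column_stack([[-np.sin(yaw),np.cos(yaw),0],[np.cos(yaw),np.sin(yaw),0],[0,0,-1]])
        print('dr',((r.inv()*R.from_matrix(T)).as_rotvec()/.12).round(3),end=' ')
    print()
E
python3 - <<'E'
from h import *
c=arm.calibration('top')
px=[(183.4,150),(216,153.2),(249,156),(281.8,159)]
P=np.array([plane(c,p,.082) for p in px])[:,:2]; print(P.round(4),np.linalg.norm(np.diff(P,axis=0),axis=1))
y=np.array([102,34,-34,-102])/1000
d=P[0]-P[3]; u=d/np.linalg.norm(d); F=P.mean(0)+y[:,None]*u; print('fit',F.round(4),'err',(P-F).round(4),'mixer x yaw',np.degrees(np.arctan2(-u[0],u[1])))
for n,p,z in(('bb bulb',(248,240.5),.096),('ab bulb',(202,256.5),.096),('bb body',(248,240.3),.045),('ab body',(204,255.9),.045),('vb',(376,233.2),.053),('vg',(289.4,255.4),.055)): print(n,plane(c,p,z).round(4))
cs=arm.calibration('scene')
for n,p in(('vb',(337.8,154.6)),('vg',(322.2,208.7))): print('scene',n,plane(cs,p,.052).round(4))
go((.454,-.28,.2),np.radians(-7))
E
```

```text
[[ 0.63    0.1114]
 [ 0.6219  0.045 ]
 [ 0.6146 -0.0221]
 [ 0.6069 -0.0887]] [0.06689353 0.06751707 0.06704953]
fit [[ 0.63    0.1127]
 [ 0.6222  0.0452]
 [ 0.6144 -0.0224]
 [ 0.6066 -0.0899]] err [[-0.     -0.0013]
 [-0.0004 -0.0002]
 [ 0.0001  0.0003]
 [ 0.0003  0.0012]] mixer x yaw -6.58688979700443
bb bulb [ 0.4432 -0.017   0.096 ]
ab bulb [0.4141 0.0736 0.096 ]
bb body [ 0.4443 -0.0159  0.045 ]
ab body [0.4143 0.0756 0.045 ]
vb [ 0.4529 -0.2799  0.053 ]
vg [ 0.4116 -0.1001  0.055 ]
scene vb [ 0.453 -0.277  0.052]
scene vg [ 0.4116 -0.1008  0.052 ]
t 0.15 pos [ 0.2333 -0.5794  0.2261] slide [ 1.055 -0.651  0.088] yawY -68.07 dr [-9.000e-03 -4.000e-03 -8.883e+00]
```

```bash
python3 -m pendant '{"slide":[[0,0,0],[0,0,0],[0,0,0],[0,0,0],[0,0,0],[0,0,0],[0,0,0],[0,0,0],[0,0,0]],"dr":[[0,0,-0.987],[0,0,-0.987],[0,0,-0.987],[0,0,-0.987],[0,0,-0.987],[0,0,-0.987],[0,0,-0.987],[0,0,-0.987],[0,0,-0.987]],"claw":[1,1,1,1,1,1,1,1,1]}' 20; python3 -c "
from h import *
go((.453,-.279,.16),np.radians(-7))"
```

```text
clock: 1.05
position: [0.2333, -0.5796, 0.2264]
ee_rot: [-2.347, -2.087, -0.0]
force: [0.2, 0.1, -0.7]
width: 0.998
gripper_force: 0.0
t 1.05 pos [ 0.2333 -0.5796  0.2264] slide [1.081 0.61  0.222] yawY -6.72 dr [-0.004 -0.005  0.04 ]
```

```bash
python3 -m pendant '{"slide":[[0.12,0.068,0.025],[0.12,0.068,0.025],[0.12,0.068,0.025],[0.12,0.068,0.025],[0.12,0.068,0.025],[0.12,0.068,0.025],[0.12,0.068,0.025],[0.12,0.068,0.025],[0.12,0.068,0.025],[0,0,0]],"dr":[[0,0,0],[0,0,0],[0,0,0],[0,0,0],[0,0,0],[0,0,0],[0,0,0],[0,0,0],[0,0,0],[0,0,0]],"claw":[1,1,1,1,1,1,1,1,1,1]}'; python3 -c "
from h import *
go((.453,-.279,.025),np.radians(-7))
c=arm.calibration('wrist');im=arm.get_image('wrist');cv2.imwrite('pics/w1.png',im[:,:,::-1])
print(proj(c,(.453,-.279,.056),True))
for b,s in blobs(im,(100,120,50),(128,255,255)): print(b,s,plane(c,b,.052,True).round(4))
"
```

```text
clock: 2.05
position: [0.4584, -0.2742, 0.1585]
ee_rot: [-2.342, -2.091, -0.005]
force: [1.6, 0.4, 0.9]
width: 1.0
gripper_force: 0.0
t 2.05 pos [ 0.4584 -0.2742  0.1585] slide [-0.02  -0.016  0.445] yawY -6.5 dr [ 0.005 -0.029  0.073] 
[247.11259162 190.37609916]
[389.6   4.1] [367   0  46  12 352] [ 0.609  -0.1125  0.052 ]
[451.   89.3] [440  76  23  27 480] [ 0.6716 -0.1978  0.052 ]
[376.2 117.3] [362 103  29  30 689] [ 0.5801 -0.2238  0.052 ]
[247.7 190.8] [233 176  30  30 683] [ 0.4533 -0.2806  0.052 ]
```

View pics/w1.png

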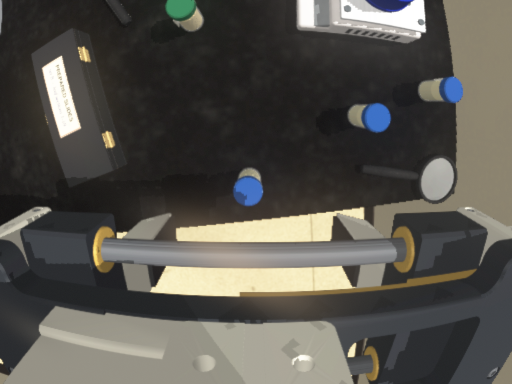

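```bash
python3 -m pendant '{"slide":[[-0.02,-0.016,0.05],[0,0,0.1],[0,0,0.1],[0,0,0.04],[0,0,0]],"dr":[[0,0,0],[0,0,0],[0,0,0],[0,0,0],[0,0,0]],"claw":[1,1,1,1,1]}'; python3 -c "
from h import *
go((.4532,-.280,.025),np.radians(-6.6))"
```

```text
clock: 2.6
position: [0.4481, -0.2862, 0.0709]
ee_rot: [-2.352, -2.079, 0.002]
force: [0.4, 0.2, 0.7]
width: 0.999
gripper_force: 0.0
t 2.6 pos [ 0.4481 -0.2862  0.0709] slide [0.023 0.015 0.153] yawY -7.06 dr [-0.026 -0.007 -0.067]
```

```bash
python3 -m pendant '{"slide":[[0.023,0.015,0],[0,0,0],[0,0,0]],"dr":[[0,0,0],[0,0,0],[0,0,0]],"claw":[1,1,1]}'; python3 -c "
from h import *
go((.4532,-.280,.025),np.radians(-6.6))"
```

```text
clock: 2.9
position: [0.456, -0.2796, 0.0734]
ee_rot: [2.351, 2.081, 0.001]
force: [0.1, -0.4, 0.3]
width: 0.999
gripper_force: 0.0
t 2.9 pos [ 0.456  -0.2796  0.0734] slide [-0.002 -0.01   0.161] yawY -6.95 dr [ 0.017  0.006 -0.051]
```

```bash
for i in 1 2; do python3 -m pendant '{"slide":[[0,0,0],[0,0,0]],"dr":[[0,0,0],[0,0,0]],"claw":[1,1]}' | sed -n 1,3p; done
```

```text
clock: 3.1
position: [0.455, -0.2799, 0.0727]
ee_rot: [2.352, 2.081, 0.0]
clock: 3.3
position: [0.4549, -0.2797, 0.0723]
ee_rot: [2.353, 2.081, -0.0]
```

```bash
python3 -m pendant '{"slide":[[-0.001,-0.006,0.05],[0,0,0.06],[0,0,0.047],[0,0,0],[0,0,0]],"dr":[[0,0,0],[0,0,0],[0,0,0],[0,0,0],[0,0,0]],"claw":[1,1,1,1,1]}'; python3 -m pendant '{"slide":[[0,0,0],[0,0,0],[0,0,0],[0,0,0],[0,0,0],[0,0,0]],"dr":[[0,0,0],[0,0,0],[0,0,0],[0,0,0],[0,0,0],[0,0,0]],"claw":[0.2,0.2,0.2,0.2,0.2,0.2]}' 15
```

```text
clock: 3.8
position: [0.4531, -0.2796, 0.0253]
ee_rot: [-2.352, -2.082, 0.0]
force: [-0.5, -1.0, 0.8]
width: 1.001
gripper_force: 0.0
clock: 4.4
position: [0.4531, -0.2797, 0.0252]
ee_rot: [2.353, 2.082, -0.0]
force: [0.2, -0.3, -0.9]
width: 0.527
gripper_force: 0.0
```

```bash
python3 -m pendant '{"slide":[[0,0,0],[0,0,0],[0,0,0],[0,0,0],[0,0,0],[0,0,0]],"dr":[[0,0,0],[0,0,0],[0,0,0],[0,0,0],[0,0,0],[0,0,0]],"claw":[0.2,0.2,0.2,0.2,0.2,0.2]}' 15; python3 -c "
from h import *
go((.6144,-.0224,.175),np.radians(-6.6))"
```

```text
clock: 5.0
position: [0.4531, -0.2797, 0.0251]
ee_rot: [2.353, 2.082, -0.0]
force: [0.1, 0.3, -0.2]
width: 0.283
gripper_force: 15.0
t 5.0 pos [ 0.4531 -0.2797  0.0251] slide [ 0.917  0.429 -0.5  ] yawY -7.0 dr [ 0.     0.    -0.058]
```

```bash
python3 -m pendant '{"slide":[[0,0,-0.05],[0,0,-0.1],[0,0,-0.1],[0,0,-0.1],[0,0,-0.1],[0,0,-0.05],[0.05,0.023,0],[0.1,0.047,0],[0.11,0.052,0],[0.11,0.052,0]],"dr":[[0,0,0],[0,0,0],[0,0,0],[0,0,0],[0,0,0],[0,0,0],[0,0,0],[0,0,0],[0,0,0],[0,0,0]],"claw":[0.2,0.2,0.2,0.2,0.2,0.2,0.2,0.2,0.2,0.2]}'; python3 -m pendant '{"slide":[[0.11,0.052,0],[0.11,0.052,0],[0.11,0.052,0],[0.11,0.05,0],[0.07,0.03,0],[0.037,0.02,0],[0,0,0],[0,0,0],[0,0,0]],"dr":[[0,0,0],[0,0,0],[0,0,0],[0,0,0],[0,0,0],[0,0,0],[0,0,0],[0,0,0],[0,0,0]],"claw":[0.2,0.2,0.2,0.2,0.2,0.2,0.2,0.2,0.2]}'; python3 -c "
from h import *
go((.6144,-.0224,.095),np.radians(-6.6))
c=arm.calibration('wrist');im=arm.get_image('wrist');cv2.imwrite('pics/w2.png',im[:,:,::-1])
for p in ((.63,.1127),(.6222,.0452),(.6144,-.0224),(.6066,-.0899)): print(proj(c,(*p,.082),True))
"
```

```text
clock: 6.0
position: [0.5189, -0.175, 0.1752]
ee_rot: [2.354, 2.08, -0.0]
force: [1.2, -0.3, 0.5]
width: 0.286
gripper_force: 15.0
clock: 6.9
position: [0.614, -0.0245, 0.175]
ee_rot: [2.355, 2.079, -0.002]
force: [0.1, -0.3, -1.3]
width: 0.283
gripper_force: 15.0
t 6.9 pos [ 0.614  -0.0245  0.175 ] slide [0.007 0.001 0.267] yawY -7.13 dr [-0.004  0.01  -0.077] 
[251.02649956  26.55671099]
[251.79741319 105.27249452]
[252.62381353 184.50182603]
[253.36693552 254.09382128]
```

View pics/w2.png

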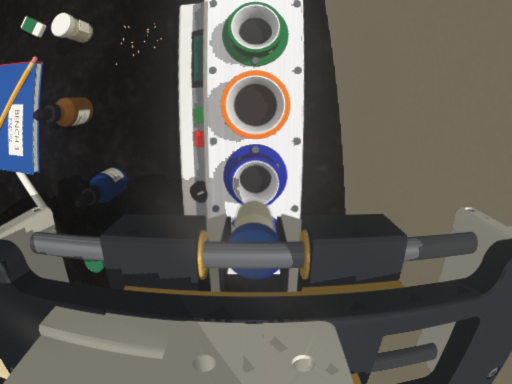

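```bash
cat > rim.py <<'E'
from h import *
def rims(im,c,fish):
    hsv=cv2.cvtColor(im,cv2.COLOR_RGB2HSV)
    for k,lo,hi in(('blue',(100,100,40),(130,255,255)),('green',(60,80,30),(95,255,255)),('amber',(3,120,50),(20,255,255))):
        m=cv2.inRange(hsv,lo,hi); cs,h=cv2.findContours(m,cv2.RETR_CCOMP,cv2.CHAIN_APPROX_NONE)
        for i,q in enumerate(cs):
            if h[0][i][3]>=0 and cv2.contourArea(q)>80:
                e=cv2.fitEllipse(cv2.convexHull(q)); print(k,np.round(e[0],1),np.round(e[1],1),plane(c,e[0],.082,fish).round(4))
E
python3 - <<'E'
from rim import *
for n,f in(('top0','top'),('scene0','scene'),('w2','wrist')):
    print(n); rims(cv2.imread(f'pics/{n}.png')[:,:,::-1].copy(),arm.calibration(f),f=='wrist')
E
```

```text
top0
blue [247.6 240.1] [10.9 11.2] [ 0.4442 -0.0159  0.082 ]
blue [281.6 158.3] [26.  26.2] [ 0.6083 -0.0883  0.082 ]
blue [248.4 155. ] [21.5 21.9] [ 0.6166 -0.0208  0.082 ]
amber [201.8 256.6] [11.  11.8] [0.4136 0.0758 0.082 ]
amber [215.1 151.7] [25.9 26.3] [0.6251 0.0468 0.082 ]
scene0
amber [203.8 336.4] [18.4 22.9] [0.4619 0.2965 0.082 ]
w2
blue [248.2 154.3] [12.5 26.3] [0.6141 0.0045 0.082 ]
green [255.   26.2] [47.6 51.3] [0.6334 0.1128 0.082 ]
amber [255.  104.3] [60.8 61.6] [0.6251 0.0458 0.082 ]
```

```bash
python3 -m pendant '{"slide":[[0.011,0.009,0],[0,0,0.05],[0,0,0.07],[0,0,0.06],[0,0,0.04],[0,0,0],[0,0,0],[0,0,0]],"dr":[[0,0,0],[0,0,0],[0,0,0],[0,0,0],[0,0,0],[0,0,0],[0,0,0],[0,0,0]],"claw":[0.2,0.2,0.2,0.2,0.2,0.2,0.2,0.2]}'; python3 -c "
from h import *
go((.617,-.0215,.086),np.radians(-6.6))"
```

```text
clock: 7.75
position: [0.6185, -0.0194, 0.1102]
ee_rot: [2.352, 2.081, 0.002]
force: [-0.0, 0.2, 0.4]
width: 0.283
gripper_force: 15.0
t 7.75 pos [ 0.6185 -0.0194  0.1102] slide [-0.008 -0.004  0.081] yawY -7.0 dr [ 0.015 -0.002 -0.058]
```

```bash
python3 -m pendant '{"slide":[[-0.005,-0.003,0],[0,0,0.03],[0,0,0.03],[0,0,0.015],[0,0,0.005],[0,0,0],[0,0,0],[0,0,0]],"dr":[[0,0,0],[0,0,0],[0,0,0],[0,0,0],[0,0,0],[0,0,0],[0,0,0],[0,0,0]],"claw":[0.2,0.2,0.2,0.2,0.2,0.2,0.2,0.2]}'; python3 -c "
from h import *
go((.617,-.0215,.086),np.radians(-6.6))"
```

```text
clock: 8.55
position: [0.6163, -0.0207, 0.085]
ee_rot: [-2.352, -2.082, 0.001]
force: [-2.4, -0.4, 4.1]
width: 0.284
gripper_force: 15.0
t 8.55 pos [ 0.6163 -0.0207  0.085 ] slide [-0.002  0.003 -0.003] yawY -6.99 dr [-0.006  0.002 -0.057]
```

```bash
python3 -m pendant '{"slide":[[0,0,0],[0,0,0],[0,0,0],[0,0,0],[0,0,-0.05],[0,0,-0.1],[0,0,-0.1],[0,0,-0.06],[0,0,0],[0,0,0]],"dr":[[0,0,0],[0,0,0],[0,0,0],[0,0,0],[0,0,0],[0,0,0],[0,0,0],[0,0,0],[0,0,0],[0,0,0]],"claw":[0.6,0.6,0.6,0.6,0.6,0.6,0.6,0.6,0.6,0.6]}'; python3 -c "
from h import *
go((.4114,-.1005,.15),np.radians(-6.6))"
```

```text
clock: 9.55
position: [0.6169, -0.0208, 0.179]
ee_rot: [2.352, 2.081, 0.001]
force: [-0.3, -0.5, 1.1]
width: 0.602
gripper_force: 0.0
t 9.55 pos [ 0.6169 -0.0208  0.179 ] slide [-0.347 -0.648  0.096] yawY -7.0 dr [ 0.011 -0.    -0.058]
```

```bash
python3 -m pendant '{"slide":[[-0.035,-0.065,0],[-0.06,-0.112,0],[-0.07,-0.13,0],[-0.07,-0.13,0],[-0.06,-0.112,0.03],[-0.035,-0.065,0.036],[-0.017,-0.034,0.03],[0,0,0],[0,0,0],[0,0,0]],"dr":[[0,0,0],[0,0,0],[0,0,0],[0,0,0],[0,0,0],[0,0,0],[0,0,0],[0,0,0],[0,0,0],[0,0,0]],"claw":[0.7,0.7,0.7,0.7,0.7,0.7,0.7,0.7,0.7,0.7]}'; python3 -c "
from h import *
c=arm.calibration('wrist');im=arm.get_image('wrist');cv2.imwrite('pics/w3.png',im[:,:,::-1])
for b,s in blobs(im,(60,90,40),(95,255,255)): print(b,s,plane(c,b,.054,True).round(4))
go((.4114,-.1005,.025),np.radians(-6.6))
"
```

```text
clock: 10.55
position: [0.4122, -0.1, 0.1496]
ee_rot: [2.352, 2.082, 0.001]
force: [0.2, 0.5, 0.2]
width: 0.702
gripper_force: 0.0
[387.8  23.7] [382  17  12  15 168] [0.5522 0.0362 0.054 ]
[252.2 186.7] [237 172  31  31 753] [ 0.412  -0.1004  0.054 ]
t 10.6 pos [ 0.4122 -0.1     0.1496] slide [-0.002 -0.003  0.415] yawY -6.95 dr [ 0.007 -0.003 -0.051]
```

View pics/w3.png

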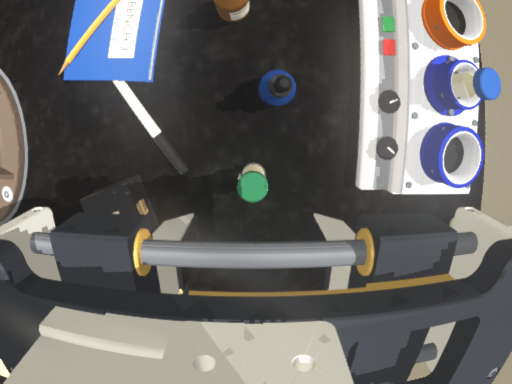

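```bash
python3 -m pendant '{"slide":[[-0.001,-0.001,0.05],[0,0,0.1],[0,0,0.1],[0,0,0.09],[0,0,0.05],[0,0,0.025],[0,0,0],[0,0,0],[0,0,0]],"dr":[[0,0,0],[0,0,0],[0,0,0],[0,0,0],[0,0,0],[0,0,0],[0,0,0],[0,0,0],[0,0,0]],"claw":[0.6,0.6,0.6,0.6,0.6,0.6,0.6,0.6,0.6]}'; python3 -m pendant '{"slide":[[0,0,0],[0,0,0],[0,0,0],[0,0,0],[0,0,0],[0,0,0],[0,0,0]],"dr":[[0,0,0],[0,0,0],[0,0,0],[0,0,0],[0,0,0],[0,0,0],[0,0,0]],"claw":[0.2,0.2,0.2,0.2,0.2,0.2,0.2]}' 15; python3 -c "
from h import *
go((.633,.1134,.175),np.radians(-6.6))
"
```

```text
clock: 11.5
position: [0.4115, -0.1008, 0.0256]
ee_rot: [2.352, 2.081, 0.002]
force: [0.3, -0.5, -0.1]
width: 0.601
gripper_force: 0.0
clock: 12.2
position: [0.4108, -0.1007, 0.0249]
ee_rot: [2.353, 2.082, 0.0]
force: [-0.0, -0.3, 3.0]
width: 0.284
gripper_force: 15.0
t 12.2 pos [ 0.4108 -0.1007  0.0249] slide [ 0.799  0.648 -0.5  ] yawY -7.0 dr [ 0.002  0.    -0.058]
```

```bash
python3 -m pendant '{"slide":[[0,0,-0.05],[0,0,-0.1],[0,0,-0.1],[0,0,-0.1],[0,0,-0.1],[0,0,-0.05],[0.05,0.04,0],[0.09,0.073,0],[0.1,0.082,0],[0.1,0.082,0]],"dr":[[0,0,0],[0,0,0],[0,0,0],[0,0,0],[0,0,0],[0,0,0],[0,0,0],[0,0,0],[0,0,0],[0,0,0]],"claw":[0.2,0.2,0.2,0.2,0.2,0.2,0.2,0.2,0.2,0.2]}'; python3 -m pendant '{"slide":[[0.1,0.082,0],[0.1,0.082,0],[0.1,0.08,0],[0.08,0.064,0],[0.05,0.04,0],[0.029,0.023,0],[0,0,0],[0,0,0],[0,0,0]],"dr":[[0,0,0],[0,0,0],[0,0,0],[0,0,0],[0,0,0],[0,0,0],[0,0,0],[0,0,0],[0,0,0]],"claw":[0.2,0.2,0.2,0.2,0.2,0.2,0.2,0.2,0.2]}'; python3 -c "
from h import *
go((.633,.1134,.11),np.radians(-6.6))
"
```

```text
clock: 13.2
position: [0.5063, -0.0089, 0.1747]
ee_rot: [2.354, 2.08, -0.001]
force: [0.7, -0.1, -0.5]
width: 0.285
gripper_force: 15.0
clock: 14.1
position: [0.6323, 0.1121, 0.1748]
ee_rot: [2.354, 2.08, -0.001]
force: [0.1, -0.4, 0.0]
width: 0.287
gripper_force: 15.0
t 14.1 pos [0.6323 0.1121 0.1748] slide [0.005 0.002 0.216] yawY -7.07 dr [-0.003  0.008 -0.068]
```

```bash
python3 -m pendant '{"slide":[[0.003,0.002,0.04],[0,0,0.07],[0,0,0.06],[0,0,0.046],[0,0,0.03],[0,0,0.03],[0,0,0],[0,0,0]],"dr":[[0,0,0],[0,0,0],[0,0,0],[0,0,0],[0,0,0],[0,0,0],[0,0,0],[0,0,0]],"claw":[0.2,0.2,0.2,0.2,0.2,0.2,0.2,0.2]}'; python3 -c "
from h import *
go((.633,.1134,.085),np.radians(-6.6))
"
```

```text
clock: 14.9
position: [0.6338, 0.1144, 0.0923]
ee_rot: [2.353, 2.082, 0.001]
force: [-0.2, -0.1, -1.1]
width: 0.282
gripper_force: 15.0
t 14.9 pos [0.6338 0.1144 0.0923] slide [-0.004 -0.002  0.024] yawY -6.99 dr [ 0.003 -0.001 -0.057]
```

```bash
python3 -m pendant '{"slide":[[-0.002,-0.001,0.01],[0,0,0.01],[0,0,0.006],[0,0,0],[0,0,0]],"dr":[[0,0,0],[0,0,0],[0,0,0],[0,0,0],[0,0,0]],"claw":[0.2,0.2,0.2,0.2,0.2]}'; python3 -m pendant '{"slide":[[0,0,0],[0,0,0],[0,0,0],[0,0,0],[0,0,-0.05],[0,0,-0.1],[0,0,-0.1],[0,0,-0.06],[0,0,0],[0,0,0]],"dr":[[0,0,0],[0,0,0],[0,0,0],[0,0,0],[0,0,0],[0,0,0],[0,0,0],[0,0,0],[0,0,0],[0,0,0]],"claw":[0.6,0.6,0.6,0.6,0.6,0.6,0.6,0.6,0.6,0.6]}'; python3 -c "
from h import *
go((.4440,-.0163,.175),np.radians(-6.6))"
```

```text
clock: 15.4
position: [0.6336, 0.1139, 0.085]
ee_rot: [2.352, 2.081, 0.001]
force: [-0.9, -0.6, 4.4]
width: 0.286
gripper_force: 15.0
clock: 16.4
position: [0.6333, 0.1138, 0.1779]
ee_rot: [2.352, 2.081, 0.001]
force: [0.3, 0.8, -1.2]
width: 0.6
gripper_force: 0.0
t 16.4 pos [0.6333 0.1138 0.1779] slide [-0.507 -0.574  0.009] yawY -7.0 dr [ 0.009 -0.002 -0.058]
```

```bash
python3 -m pendant '{"slide":[[-0.05,-0.057,0],[-0.09,-0.102,0],[-0.1,-0.113,0],[-0.1,-0.113,0],[-0.09,-0.102,0],[-0.05,-0.057,0],[-0.027,-0.03,0],[0,0,0],[0,0,0],[0,0,0]],"dr":[[0,0,0],[0,0,0],[0,0,0],[0,0,0],[0,0,0],[0,0,0],[0,0,0],[0,0,0],[0,0,0],[0,0,0]],"claw":[0.7,0.7,0.7,0.7,0.7,0.7,0.7,0.7,0.7,0.7]}'; python3 -c "
from h import *
c=arm.calibration('wrist');im=arm.get_image('wrist');cv2.imwrite('pics/w4.png',im[:,:,::-1])
for z in(.02,.096): print(proj(c,(.4440,-.0163,z),True))
go((.4440,-.0163,.030),np.radians(-6.6))
"
```

```text
clock: 17.4
position: [0.4449, -0.0152, 0.1772]
ee_rot: [-2.351, -2.083, -0.001]
force: [0.8, 0.3, -0.4]
width: 0.699
gripper_force: 0.0
[251.86060208 172.70184746]
[251.44218612 192.15179531]
t 17.45 pos [ 0.4448 -0.0152  0.1771] slide [-0.004 -0.002  0.49 ] yawY -6.92 dr [ 0.002 -0.007 -0.047]
```

View pics/w4.png

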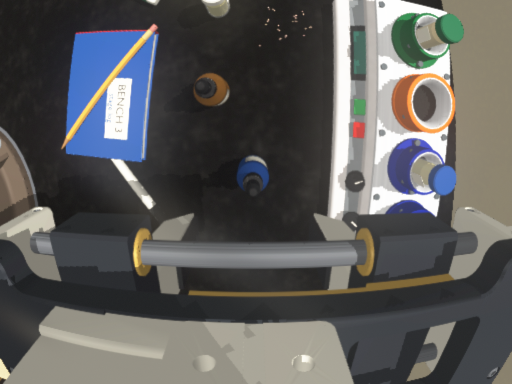

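```bash
python3 -m pendant '{"slide":[[0,0,0.05],[0,0,0.1],[0,0,0.1],[0,0,0.09],[0,0,0.07],[0,0,0.04],[0,0,0.027],[0,0,0],[0,0,0]],"dr":[[0,0,0],[0,0,0],[0,0,0],[0,0,0],[0,0,0],[0,0,0],[0,0,0],[0,0,0],[0,0,0]],"claw":[0.7,0.7,0.7,0.7,0.7,0.7,0.7,0.7,0.7]}'; python3 -m pendant '{"slide":[[0,0,0.007],[0,0,0.007],[0,0,0],[0,0,0]],"dr":[[0,0,0],[0,0,0],[0,0,0],[0,0,0]],"claw":[0.6,0.6,0.6,0.6]}'
```

```text
clock: 18.35
position: [0.4443, -0.016, 0.0346]
ee_rot: [2.352, 2.082, 0.001]
force: [-0.3, 0.5, -0.1]
width: 0.702
gripper_force: 0.0
clock: 18.75
position: [0.4438, -0.0163, 0.0301]
ee_rot: [2.353, 2.081, 0.0]
force: [-0.4, 0.4, -0.3]
width: 0.599
gripper_force: 0.0
```

```bash
python3 -m pendant '{"slide":[[0,0,0.006],[0,0,0.006],[0,0,0],[0,0,0]],"dr":[[0,0,0],[0,0,0],[0,0,0],[0,0,0]],"claw":[0.6,0.6,0.6,0.6]}'; python3 -m pendant '{"slide":[[0,0,0],[0,0,0],[0,0,0],[0,0,0],[0,0,0],[0,0,0],[0,0,0]],"dr":[[0,0,0],[0,0,0],[0,0,0],[0,0,0],[0,0,0],[0,0,0],[0,0,0]],"claw":[0.25,0.25,0.25,0.25,0.25,0.25,0.25]}' 20; python3 -c "
from h import *
go((.6093,-.0888,.19),np.radians(-6.6))
"
```

```text
clock: 19.15
position: [0.4437, -0.0162, 0.0262]
ee_rot: [-2.353, -2.082, 0.0]
force: [-0.4, 0.7, 0.2]
width: 0.598
gripper_force: 0.0
clock: 19.85
position: [0.4438, -0.0162, 0.0263]
ee_rot: [2.353, 2.082, 0.0]
force: [-0.0, 0.7, 0.3]
width: 0.345
gripper_force: 20.0
t 19.85 pos [ 0.4438 -0.0162  0.0263] slide [-0.173  0.577 -0.545] yawY -7.0 dr [ 0.001  0.    -0.058]
```

```bash
python3 -m pendant '{"slide":[[0,0,-0.05],[0,0,-0.1],[0,0,-0.11],[0,0,-0.11],[0,0,-0.1],[0,0,-0.05],[0,0,-0.025],[-0.015,0.05,0],[-0.026,0.087,0],[-0.03,0.1,0]],"dr":[[0,0,0],[0,0,0],[0,0,0],[0,0,0],[0,0,0],[0,0,0],[0,0,0],[0,0,0],[0,0,0],[0,0,0]],"claw":[0.25,0.25,0.25,0.25,0.25,0.25,0.25,0.25,0.25,0.25]}'; python3 -m pendant '{"slide":[[-0.03,0.1,0],[-0.03,0.1,0],[-0.022,0.07,0],[-0.012,0.04,0],[-0.008,0.03,0],[0,0,0],[0,0,0],[0,0,0]],"dr":[[0,0,0],[0,0,0],[0,0,0],[0,0,0],[0,0,0],[0,0,0],[0,0,0],[0,0,0]],"claw":[0.25,0.25,0.25,0.25,0.25,0.25,0.25,0.25]}'; python3 -c "
from h import *
go((.6093,-.0888,.115),np.radians(-6.6))
"
```

```text
clock: 20.85
position: [0.5115, -0.0462, 0.1892]
ee_rot: [-2.352, -2.082, 0.002]
force: [0.9, 0.9, -0.2]
width: 0.34
gripper_force: 20.0
clock: 21.65
position: [0.6085, -0.0883, 0.1898]
ee_rot: [-2.352, -2.082, 0.001]
force: [-0.5, 0.4, -0.2]
width: 0.342
gripper_force: 20.0
t 21.65 pos [ 0.6085 -0.0883  0.1898] slide [-0.001  0.003  0.249] yawY -6.96 dr [-0.005  0.    -0.052]
```

Floor contact is expected at tip z ≈ 0.086.

```bash
python3 -m pendant '{"slide":[[0,0.001,0.05],[0,0,0.08],[0,0,0.07],[0,0,0.05],[0,0,0.03],[0,0,0.03],[0,0,0.02],[0,0,0],[0,0,0],[0,0,0]],"dr":[[0,0,0],[0,0,0],[0,0,0],[0,0,0],[0,0,0],[0,0,0],[0,0,0],[0,0,0],[0,0,0],[0,0,0]],"claw":[0.25,0.25,0.25,0.25,0.25,0.25,0.25,0.25,0.25,0.25]}'; python3 -c "
from h import *
go((.6093,-.0888,.086),np.radians(-6.6))
"
```

```text
clock: 22.65
position: [0.61, -0.0888, 0.0915]
ee_rot: [2.352, 2.081, 0.001]
force: [-0.8, 0.4, -0.0]
width: 0.34
gripper_force: 20.0
t 22.65 pos [ 0.61   -0.0888  0.0915] slide [-0.    -0.002  0.018] yawY -7.0 dr [ 0.01  -0.    -0.058]
```

```bash
python3 -m pendant '{"slide":[[0,-0.001,0.009],[0,0,0.009],[0,0,0.002],[0,0,0],[0,0,0]],"dr":[[0,0,0],[0,0,0],[0,0,0],[0,0,0],[0,0,0]],"claw":[0.25,0.25,0.25,0.25,0.25]}'; python3 -m pendant '{"slide":[[0,0,0],[0,0,0],[0,0,0],[0,0,0],[0,0,-0.05],[0,0,-0.1],[0,0,-0.1],[0,0,-0.1],[0,0,0],[0,0,0]],"dr":[[0,0,0],[0,0,0],[0,0,0],[0,0,0],[0,0,0],[0,0,0],[0,0,0],[0,0,0],[0,0,0],[0,0,0]],"claw":[0.7,0.7,0.7,0.7,0.7,0.7,0.7,0.7,0.7,0.7]}'; python3 -c "
from h import *
go((.4143,.0752,.19),np.radians(-6.6))"
```

```text
clock: 23.15
position: [0.6097, -0.0888, 0.0862]
ee_rot: [2.352, 2.081, 0.001]
force: [-4.5, -0.7, 12.6]
width: 0.344
gripper_force: 20.1
clock: 24.15
position: [0.6097, -0.0888, 0.1913]
ee_rot: [2.352, 2.081, 0.002]
force: [-0.4, 0.4, -0.9]
width: 0.698
gripper_force: 0.0
t 24.15 pos [ 0.6097 -0.0888  0.1913] slide [ 0.463 -0.713  0.003] yawY -7.0 dr [ 0.019  0.001 -0.058]
```

```bash
python3 -m pendant '{"slide":[[0.04,-0.062,0],[0.07,-0.108,0],[0.08,-0.123,0],[0.08,-0.123,0],[0.08,-0.123,0],[0.06,-0.092,0],[0.035,-0.054,0],[0.018,-0.028,0],[0,0,0],[0,0,0]],"dr":[[0,0,0],[0,0,0],[0,0,0],[0,0,0],[0,0,0],[0,0,0],[0,0,0],[0,0,0],[0,0,0],[0,0,0]],"claw":[0.7,0.7,0.7,0.7,0.7,0.7,0.7,0.7,0.7,0.7]}'; python3 -c "
from h import *
c=arm.calibration('wrist');im=arm.get_image('wrist');cv2.imwrite('pics/w5.png',im[:,:,::-1])
for z in(.02,.096): print(proj(c,(.4143,.0752,z),True))
go((.4143,.0752,.034),np.radians(-6.6))
"
```

```text
clock: 25.15
position: [0.4149, 0.0743, 0.1898]
ee_rot: [2.354, 2.08, 0.0]
force: [-0.6, -0.1, -0.6]
width: 0.7
gripper_force: 0.0
[251.96461329 168.42100009]
[251.58368247 185.84822029]
t 25.2 pos [0.415  0.0742 0.1897] slide [ 0.003 -0.003  0.519] yawY -7.09 dr [ 0.001 -0.001 -0.072]
```

View pics/w5.png

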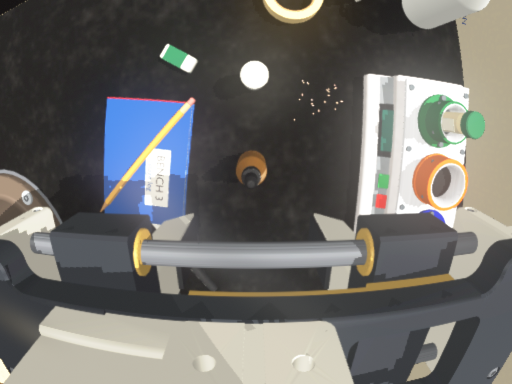

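```bash
python3 -m pendant '{"slide":[[0.007,-0.002,0.05],[0,0,0.1],[0,0,0.11],[0,0,0.1],[0,0,0.08],[0,0,0.05],[0,0,0.029],[0,0,0],[0,0,0]],"dr":[[0,0,0],[0,0,0],[0,0,0],[0,0,0],[0,0,0],[0,0,0],[0,0,0],[0,0,0],[0,0,0]],"claw":[0.7,0.7,0.7,0.7,0.7,0.7,0.7,0.7,0.7]}'; python3 -m pendant '{"slide":[[0,0,0.01],[0,0,0.01],[0,0,0.006],[0,0,0],[0,0,0]],"dr":[[0,0,0],[0,0,0],[0,0,0],[0,0,0],[0,0,0]],"claw":[0.6,0.6,0.6,0.6,0.6]}'; python3 -m pendant '{"slide":[[0,0,0],[0,0,0],[0,0,0],[0,0,0],[0,0,0],[0,0,0],[0,0,0]],"dr":[[0,0,0],[0,0,0],[0,0,0],[0,0,0],[0,0,0],[0,0,0],[0,0,0]],"claw":[0.25,0.25,0.25,0.25,0.25,0.25,0.25]}' 20; python3 -c "
from h import *
go((.6251,.0462,.20),np.radians(-6.6))
"
```

```text
clock: 26.1
position: [0.4141, 0.0771, 0.0344]
ee_rot: [2.353, 2.081, 0.0]
force: [0.9, 0.1, -0.2]
width: 0.702
gripper_force: 0.0
clock: 26.6
position: [0.4135, 0.0773, 0.0264]
ee_rot: [2.353, 2.082, 0.0]
force: [1.3, 0.1, -0.0]
width: 0.598
gripper_force: 0.0
clock: 27.3
position: [0.4135, 0.0773, 0.0263]
ee_rot: [2.353, 2.082, 0.0]
force: [-0.4, -0.5, -0.2]
width: 0.35
gripper_force: 20.0
t 27.3 pos [0.4135 0.0773 0.0263] slide [-0.017  0.713 -0.579] yawY -7.0 dr [ 0.     0.    -0.058]
```

```bash
python3 -m pendant '{"slide":[[0,0,-0.05],[0,0,-0.1],[0,0,-0.12],[0,0,-0.12],[0,0,-0.11],[0,0,-0.05],[0,0,-0.029],[-0.001,0.05,0],[-0.002,0.09,0],[-0.003,0.11,0]],"dr":[[0,0,0],[0,0,0],[0,0,0],[0,0,0],[0,0,0],[0,0,0],[0,0,0],[0,0,0],[0,0,0],[0,0,0]],"claw":[0.25,0.25,0.25,0.25,0.25,0.25,0.25,0.25,0.25,0.25]}'; python3 -m pendant '{"slide":[[-0.003,0.12,0],[-0.003,0.12,0],[-0.002,0.1,0],[-0.002,0.06,0],[-0.001,0.04,0],[0,0.023,0],[0,0,0],[0,0,0],[0,0,0]],"dr":[[0,0,0],[0,0,0],[0,0,0],[0,0,0],[0,0,0],[0,0,0],[0,0,0],[0,0,0],[0,0,0]],"claw":[0.25,0.25,0.25,0.25,0.25,0.25,0.25,0.25,0.25]}'; python3 -c "
from h import *
go((.6251,.0462,.095),np.radians(-6.6))
"
```

```text
clock: 28.3
position: [0.4883, 0.0658, 0.1989]
ee_rot: [-2.352, -2.082, 0.003]
force: [0.4, -0.7, -0.4]
width: 0.348
gripper_force: 20.0
clock: 29.2
position: [0.6245, 0.0464, 0.2002]
ee_rot: [2.352, 2.082, -0.0]
force: [0.6, -0.0, 0.1]
width: 0.346
gripper_force: 20.0
t 29.2 pos [0.6245 0.0464 0.2002] slide [-0.     0.002  0.351] yawY -6.96 dr [-0.001  0.002 -0.053]
```

```bash
python3 -m pendant '{"slide":[[0,0.001,0.05],[0,0,0.08],[0,0,0.08],[0,0,0.05],[0,0,0.04],[0,0,0.03],[0,0,0.02],[0,0,0.01],[0,0,0],[0,0,0]],"dr":[[0,0,0],[0,0,0],[0,0,0],[0,0,0],[0,0,0],[0,0,0],[0,0,0],[0,0,0],[0,0,0],[0,0,0]],"claw":[0.25,0.25,0.25,0.25,0.25,0.25,0.25,0.25,0.25,0.25]}'; python3 -c "
from h import *
go((.6251,.0462,.086),np.radians(-6.6))
"
```

```text
clock: 30.2
position: [0.6259, 0.0462, 0.0926]
ee_rot: [2.353, 2.081, 0.001]
force: [0.8, 0.1, -0.4]
width: 0.349
gripper_force: 20.0
t 30.2 pos [0.6259 0.0462 0.0926] slide [-0.    -0.003  0.022] yawY -7.0 dr [ 0.008 -0.002 -0.058]
```

```bash
python3 -m pendant '{"slide":[[0,-0.002,0.009],[0,0,0.009],[0,0,0.004],[0,0,0],[0,0,0]],"dr":[[0,0,0],[0,0,0],[0,0,0],[0,0,0],[0,0,0]],"claw":[0.25,0.25,0.25,0.25,0.25]}'; python3 -m pendant '{"slide":[[0,0,0],[0,0,0],[0,0,0],[0,0,0],[0,0,-0.05],[0,0,-0.1],[0,0,-0.1],[0,0,-0.1],[0,0,-0.05],[0,0,0]],"dr":[[0,0,0],[0,0,0],[0,0,0],[0,0,0],[0,0,0],[0,0,0],[0,0,0],[0,0,0],[0,0,0],[0,0,0]],"claw":[0.7,0.7,0.7,0.7,0.7,0.7,0.7,0.7,0.7,0.7]}';python3 -m pendant '{"slide":[[0,-0.05,0],[0,-0.1,0],[0,-0.13,0],[0,-0.13,0],[0,-0.13,0],[0,-0.13,0],[0,-0.05,0],[0,0,0],[0,0,0]],"dr":[[0,0,0],[0,0,0],[0,0,0],[0,0,0],[0,0,0],[0,0,0],[0,0,0],[0,0,0],[0,0,0]],"claw":[0.7,0.7,0.7,0.7,0.7,0.7,0.7,0.7,0.7]}'; python3 -c "
from h import *
s=arm.get_image('scene')[:,:,::-1];t=arm.get_image('top')[:,:,::-1]
a=cv2.resize(s[120:290,140:350],None,fx=3.5,fy=3.5,interpolation=cv2.INTER_CUBIC);cv2.imwrite('pics/f1.png',a[:600,:800])
b=cv2.resize(t[110:280,140:340],None,fx=3.5,fy=3.5,interpolation=cv2.INTER_CUBIC);cv2.imwrite('pics/f2.png',b[:600,:800])"
```

```text
clock: 30.7
position: [0.6251, 0.0463, 0.0863]
ee_rot: [2.352, 2.081, 0.001]
force: [-2.5, -0.5, 7.8]
width: 0.344
gripper_force: 20.0
clock: 31.7
position: [0.6262, 0.0466, 0.2083]
ee_rot: [2.351, 2.08, 0.006]
force: [-0.8, -0.2, -0.5]
width: 0.7
gripper_force: 0.0
clock: 32.6
position: [0.4113, 0.0722, 0.2053]
ee_rot: [2.353, 2.081, 0.001]
force: [0.5, -0.4, 0.0]
width: 0.696
gripper_force: 0.0
```

View pics/f1.png

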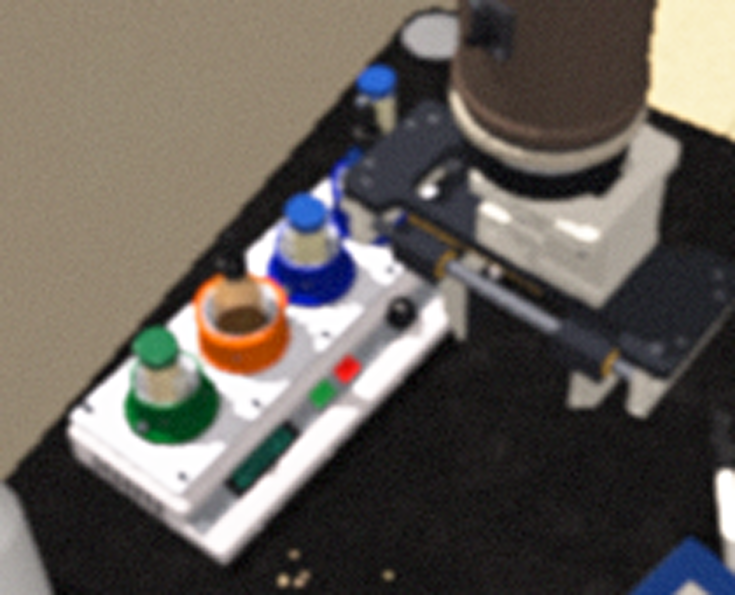

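View pics/f2.png

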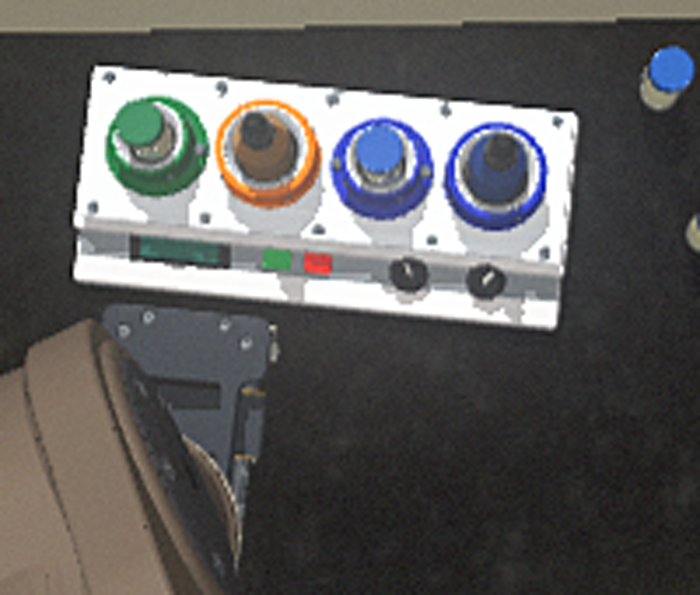

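All four vessels stand upright in their own adapters: in the top view green is at (145,130), amber (263,140), the blue vial (380,155) and the blue bottle (498,165). The gripper is clear of them.

```bash
python3 -c "
from cell import arm
print(arm.sign_off())"
```

```text
the job is handed in; nothing more can be done
None
```

I loaded both vials and both bottles upright and fully down in the adapters of their own colours, left the white-capped vial untouched, and handed the job in at about 33 s.

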